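# Start a large strong coffee on the brew station

### The job

A cup is waiting on the brew station's grate: set the brew by pressing the square key (large cup), then the long bar key (strong), then the large round key (brew), in that order, each gently with the fingertips until it is fully down, where it stays. Leave the small round cancel key up, and do not pick up, shift or knock over the cup, the mug or the tin.

Things in the scene. Friction and masses are not known exactly. Their poses are not given: they have to be found in the camera images.
- deck: fixed low steel brew station 320 (x) x 400 (y) mm, top 60 mm above the counter. Origin: centre of its underside; its -x side faces the robot. Four black keys in a row along its y at x = -90 mm, 80 mm apart (y = -120, -40, 40, 120), in an order that varies. A 16 mm spout pipe rises at x = 90, y = -130 mm and bends over the grate at x = 90, y = 0; its top is 213 mm above the counter
- square_switch: the fixed switch on the deck that carries the key with a square cap 34 x 34 mm; origin at the foot of the switch, on the deck's top (60 mm above the counter), under the cap's centre; axes parallel to the deck's; steel bezel 5 mm high around the cap, within 5 mm of the cap's edge; the key slides straight down in it
- square_key (a joint): travel of the key with a square cap 34 x 34 mm (m): 0 = up, 0.012 = fully down (end stop); the key takes about 4 N of push, has no spring and stays where it is left
- square_top (a point): centre of the top face of the key with a square cap 34 x 34 mm; 22 mm above the deck when up, 10 mm when fully down; moves with the key; z up
- bar_switch: the fixed switch on the deck that carries the key with a long bar cap 66 mm (along the deck's x) x 24 mm; origin at the foot of the switch, on the deck's top (60 mm above the counter), under the cap's centre; axes parallel to the deck's; steel bezel 5 mm high around the cap, within 5 mm of the cap's edge; the key slides straight down in it
- bar_key (a joint): travel of the key with a long bar cap 66 mm (along the deck's x) x 24 mm (m): 0 = up, 0.012 = fully down (end stop); the key takes about 4 N of push, has no spring and stays where it is left
- bar_top (a point): centre of the top face of the key with a long bar cap 66 mm (along the deck's x) x 24 mm; 22 mm above the deck when up, 10 mm when fully down; moves with the key; z up
- round_switch: the fixed switch on the deck that carries the key with a large round cap 42 mm across; origin at the foot of the switch, on the deck's top (60 mm above the counter), under the cap's centre; axes parallel to the deck's; steel bezel 5 mm high around the cap, within 5 mm of the cap's edge; the key slides straight down in it
- round_key (a joint): travel of the key with a large round cap 42 mm across (m): 0 = up, 0.012 = fully down (end stop); the key takes about 4 N of push, has no spring and stays where it is left
- round_top (a point): centre of the top face of the key with a large round cap 42 mm across; 22 mm above the deck when up, 10 mm when fully down; moves with the key; z up
- cancel_switch: the fixed switch on the deck that carries the key with a small round cap 20 mm across, the cancel key, to be left up; origin at the foot of the switch, on the deck's top (60 mm above the counter), under the cap's centre; axes parallel to the deck's; steel bezel 5 mm high around the cap, within 5 mm of the cap's edge; the key slides straight down in it
- cancel_key (a joint): travel of the key with a small round cap 20 mm across, the cancel key, to be left up (m): 0 = up, 0.012 = fully down (end stop); the key takes about 4 N of push, has no spring and stays where it is left
- cancel_top (a point): centre of the top face of the key with a small round cap 20 mm across, the cancel key, to be left up; 22 mm above the deck when up, 10 mm when fully down; moves with the key; z up
- cup: empty white cup, 76 mm across the rim, 85 mm tall, about 60 g, loose, standing on the drip grate at the far (+x) part of the deck; origin at the centre of its foot
- mug: blue mug with a handle, 80 mm across, 90 mm tall, loose, on the counter to the left (+y) of the deck; origin at the centre of its foot
- tin: small coffee tin with a paper label and white cap, 74 mm across, 105 mm tall, loose, on the counter to the right (-y) of the deck; origin at the centre of its foot

How it is judged:
On the way, in this order (a step that is already met when the one before it is completed fails the run):
1. the square key is pressed down (value of joint square_key above 0.008 m), for 0.2 s.
2. the long bar key is pressed down (value of joint bar_key above 0.008 m), for 0.2 s.
3. the large round key is pressed down (value of joint round_key above 0.008 m), for 0.2 s.
At the end, for the whole second after the job is handed in: The square, long bar and large round keys are each more than 8 mm down of their 12 mm, the small round cancel key is less than 3 mm down, and cup, mug and tin stand upright and still (under 20 mm/s, tilted under 0.15 rad) within 20 mm of where they began (value of joint each of square_key, bar_key, round_key above 0.008 m and value of joint cancel_key below 0.003 m and distance of each of cup, mug, tin from where it was at the start of the episode below 0.02 m and angle between each of cup, mug, tin's own z axis and vertical below 0.15 rad and linear speed of each of cup, mug, tin below 0.02 m/s); the robot touches nothing.
It fails at once if the long bar key goes down (over 3 mm) before the square key is down (value of joint bar_key above 0.003 m and value of joint square_key below 0.008 m).
It fails at once if the large round key goes down (over 3 mm) before the long bar key is down (value of joint round_key above 0.003 m and value of joint bar_key below 0.008 m).
It fails at once if the small round cancel key is pressed (over 3 mm) (value of joint cancel_key above 0.003 m).
It fails at once if a key, the deck or its spout is pushed with more than 20 N (contact force between any of square_switch, bar_switch, round_switch, cancel_switch, deck and the fingers above 20 N or contact force between any of square_switch, bar_switch, round_switch, cancel_switch, deck and the arm above 20 N).
It fails at once if the cup, mug or tin is lifted, carried, knocked over or shifted by more than 20 mm (distance of any of cup, mug, tin from where it was at the start of the episode above 0.02 m or angle between any of cup, mug, tin's own z axis and vertical above 0.3 rad).
It also fails if it takes over 51 s, if anything falls off the work surface, if the arm or the gripper's body presses on something with over 40 N, if the wrist force passes 120 N, or if a joint passes its speed limit or range.

### The arm

A 6-joint arm with a two-finger parallel gripper is mounted at the origin on the work surface. World frame = base frame: x ahead of the robot, y to its left, z up, the work surface at z = 0. Lengths are in m, angles in rad, forces in N, time in s.
With the tool pointing down it reaches from about 0.3 to 0.775 m from the base axis. Payload 14.6 kg.
Tool frame: the origin (TCP) lies at the very end of the fingers, on their centre line; the grasp point (between the pads) lies 19 mm behind it; z points along the fingers, y is the line along which they close (so a half turn about z gives the same grasp; the last joint's range is limited). The gripper opens to 94 mm and grips with 3 to 60 N. Pads are 16 mm wide; open, the fingers measure 119 mm over their backs; the gripper's body (75 mm by 177 mm) begins 78 mm behind the grasp point.
Start: joints at [1.101, 0.3, 1.521, -0, 1.321, -0.067], TCP at [0.216, 0.506, 0.205] pointing down, gripper open.
Joint ranges: [-3.03, 3.03], [-0.79, 2.21], [0.23, 2.52], [-1.04, 4.18], [0, 3.07], [-2.55, 2.55]. Speed limits (rad/s): [2.22, 2.22, 2.57, 3.14, 3.14, 3.14].

### API

Orientations are given as [roll, pitch, yaw] about the fixed x, y, z axes, in that order (R = Rz(yaw) Ry(pitch) Rx(roll)).
In Python, from station import ctrl, cams gives the robot as it stands. The module is installed in compiled form; this text tells all that it offers.
- The arm moves only by the tool arm_command, never from a script. Its argument "plan" is a list that holds one entry, the list of rows, each a list of 7 numbers: the shift along the tool's x, y, z in parts of the range, where 1.0 means 100 cm, then the turn, a rotation vector about the tool's x, y, z in parts of the range, where 1.0 means pi/2 rad, then the closure, from -1 (fully open) to 1 (shut). A call has 1 to 12 rows; each row is the pose to reach, as a shift and turn from the pose commanded when the call began, along the tool's axes at that moment; what a row does not reach only later rows make up. A row lasts 1/10 s, in which the tool goes at most 50 mm and 8.59 degrees, less where a joint would pass 70% of its speed; a pose out of reach is approached as far as the arm can. A call with a gripper value outside its range is refused whole. The fingers move at their own pace and stop on an object; "squeeze" is the grip in N (left out, the last holds). Time passes only in rows, so rows that repeat a pose let the fingers close. It gives the time, the measured TCP pose, the force, the opening and the grip force at its end, in the units of the state.
- ctrl.get_obs(): the state, without advancing time (a new reading comes with each control period).
- cams.camera(name): name is "scene" or "top" or "wrist"; returns (picture, depth): 400x640x3 uint8, blue, green, red; 400x640 float32, m along the optical axis (not along the pixel's ray), 0 where there is no reading.
- cams.camera_info(name): a dict with "fx", "fy", "cx", "cy" (pixels), "world_to_cam" (4x4, takes a point from world to camera coordinates). Camera axes: x right, y down, z forward; pixel columns grow to the right and rows downward; lengths in m; the calibration is good to about 2 mm. A picture is of the moment at which its call begins: read the wrist's pose just before it. camera_info takes no time and is no camera call; for the wrist camera it gives the pose at the moment of the call.
- ctrl.hand_in(): hands the job in; it is judged then, once.
The state is a dict: "time_s": time; "qpos": joint angles; "joint_vel": joint speeds; "tau": joint torques, N m; "ee_pos": TCP position; "eef_rot": TCP orientation; "force": force on the tool from outside, world axes, zero at the start; "moment": the same for the moment, N m; "grip_width": finger opening in m; "grip_force": force on a finger pad.
Only numpy, scipy, OpenCV 4.12 (cv2) and the standard library are available. Lean on these libraries where they do the work, as an engineer would, in place of code of your own. Each camera call takes 0.05 s, during which the arm holds its last target. There are 200 camera calls.

## Working session

There is one attempt and no reset: what is moved stays moved. The work goes in short steps, Python scripts to look and compute and a tool call to move; the robot and the scene stay as the last step left them, time stands still between calls to the robot, and variables do not carry over. Pictures are saved under pics/ and viewed, at most 10 in all, crops included, and the job is handed in when it is done.

Besides the shell and the picture viewer there is one more tool, called as a command line: name --argument value ..., lists and objects as JSON in quotes. arm_command: Moves the arm, as the interface text tells. Its arguments: {"type":"object","properties":{"plan":{"type":"array"},"squeeze":{"type":"number"}},"required":["plan"]}

```bash
mkdir -p pics
python3 - <<'E'
from station import ctrl,cams
import cv2,numpy as np
o=ctrl.get_obs();print({k:np.round(v,3) for k,v in o.items()})
for n in ["top","scene"]:
    p,d=cams.camera(n);i=cams.camera_info(n);cv2.imwrite(f"pics/{n}0.png",p);np.savez(f"{n}0.npz",d=d,p=p,K=[i["fx"],i["fy"],i["cx"],i["cy"]],T=i["world_to_cam"])
    print(n,np.round(i["world_to_cam"],3),i["fx"])
E
```

```text
{'time_s': np.float64(0.0), 'qpos': array([ 1.101,  0.3  ,  1.522, -0.   ,  1.321, -0.067]), 'joint_vel': array([ 0.001, -0.001, -0.002,  0.   , -0.   ,  0.   ]), 'tau': array([ 2.0000e-03, -5.3180e+01, -3.5275e+01,  7.1000e-02,  2.4000e-02,
       -0.0000e+00]), 'ee_pos': array([0.215, 0.506, 0.205]), 'eef_rot': array([-3.14 , -0.   ,  2.739]), 'force': array([ 0.674, -0.941,  0.436]), 'moment': array([ 0.004, -0.064, -0.021]), 'grip_force': np.float64(0.0), 'grip_width': np.float64(0.094)}
top [[-0.02  -1.    -0.002  0.023]
 [-0.989  0.02  -0.147  0.631]
 [ 0.147 -0.001 -0.989  0.839]
 [ 0.     0.     0.     1.   ]] 394.7805115927643
scene [[-0.891  0.453  0.016  0.563]
 [ 0.344  0.699 -0.627 -0.207]
 [-0.295 -0.553 -0.779  1.304]
 [ 0.     0.     0.     1.   ]] 363.3453436061178
```

View pics/top0.png

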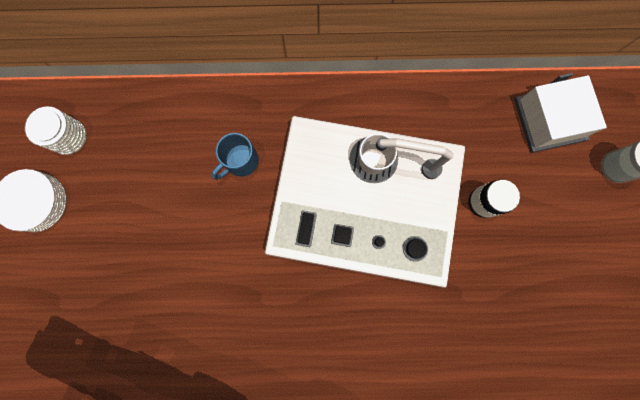

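View pics/scene0.png

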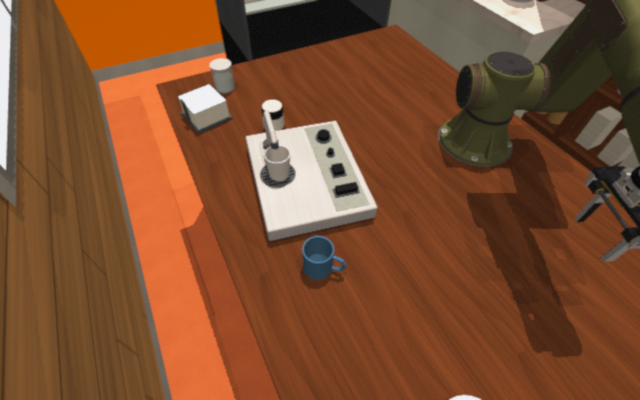

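The top view shows, from left (+y) to right, the bar (305,228), square (342,236), cancel (378,242) and large round (415,249). The mug is at (236,155) and the tin at (497,198). In the scene view the keys are at about bar (346,188), square (338,170), cancel (331,152) and round (324,135).

```bash
cat > m.py <<'E'
import numpy as np,cv2
def load(n):
    z=np.load(n);return z["p"],z["d"],z["K"],z["T"]
def up(n,u,v,d):
    p,D,K,T=n;c=np.array([(u-K[0+2])/K[0]*d,(v-K[3])/K[1]*d,d]);return T[:3,:3].T@(c-T[:3,3])
def ray(n,u,v):
    T=n[3];o=-T[:3,:3].T@T[:3,3];r=up(n,u,v,1.)-o;return o,r/np.linalg.norm(r)
def caps(n,seeds,thr,rad):
    p,D=n[:2];m=(p.max(2)<thr).astype(np.uint8)
    k,l,s,c=cv2.connectedComponentsWithStats(m,connectivity=4);out=[]
    for u,v in seeds:
        i=l[v,u]
        assert i,(u,v,p[v,u])
        q=l==i;out.append((*c[i],s[i,4],np.median(D[q])))
    return out
E
python3 - <<'E'
from m import *
names=["bar","square","cancel","round"]
t=load("top0.npz");s=load("scene0.npz")
a=caps(t,[(305,228),(342,236),(378,242),(415,249)],45,0)
try: b=caps(s,[(346,189),(338,170),(331,152),(324,135)],45,0)
except AssertionError as e: print(e); b=[(346,188,0,s[1][188,346]),(338,170,0,s[1][170,338]),(331,152,0,s[1][152,331]),(324,135,0,s[1][135,324])]
P=[]
for n,x,y in zip(names,a,b):
    A=up(t,*x[:2],x[3]);B=up(s,*y[:2],y[3])
    o,r=ray(t,*x[:2]);o2,r2=ray(s,*y[:2])
    k=np.linalg.lstsq(np.c_[r,-r2],o2-o,rcond=None)[0]
    # ray at z=.082
    C=o+r*(.082-o[2])/r[2];P.append(C)
    print(n,x[2],y[2],"topdepth",A.round(4),"scn",B.round(4),"tri",((o+r*k[0]+o2+r2*k[1])/2).round(4),"z82",C.round(4))
P=np.array(P);print(np.diff(P[:,:2],axis=0),np.linalg.norm(np.diff(P[:,:2],axis=0),axis=1),np.arctan2(*(P[0]-P[3])[1::-1])-np.pi/2)
for nm,u,v in [("mug",240,152),("tin",503,196),("cup",378,157),("spout",430,165)]: print(nm,up(t,u,v,t[1][v,u]).round(3))
E
```

```text
bar 317 172 topdepth [0.5616 0.0436 0.0819] scn [0.5646 0.0481 0.0787] tri [0.5621 0.0441 0.0732] z82 [0.5616 0.0436 0.082 ]
square 214 102 topdepth [ 0.5467 -0.0336  0.0817] scn [ 0.5493 -0.0295  0.0785] tri [ 0.5469 -0.0339  0.0733] z82 [ 0.5466 -0.0336  0.082 ]
cancel 57 23 topdepth [ 0.5306 -0.1105  0.0815] scn [ 0.5321 -0.1089  0.0771] tri [ 0.5308 -0.1115  0.0744] z82 [ 0.5306 -0.1105  0.082 ]
round 284 95 topdepth [ 0.515  -0.1885  0.0813] scn [ 0.5184 -0.1841  0.0792] tri [ 0.515  -0.1904  0.073 ] z82 [ 0.515  -0.1883  0.082 ]
[[-0.01494834 -0.07720965]
 [-0.01601834 -0.07688332]
 [-0.0156677  -0.07786136]] [0.07864339 0.07853428 0.07942209] -0.1984047930243813
mug [0.751 0.2   0.006]
tin [ 0.619 -0.372  0.104]
cup [ 0.718 -0.12   0.062]
spout [ 0.696 -0.233  0.07 ]
```

Careful with the scale: shifts go in shares of 100 cm and turns go in shares of pi/2 rad. That gives: -380 mm / 1000 = -0.38, -360 mm / 1000 = -0.36, 0.13 rad / 1.5708 = 0.0828.

arm_command --plan '[[[-0.02,-0.014,0,0,0,0.0318,1],[-0.05,-0.036,0,0,0,0.0828,1],[-0.085,-0.06,0,0,0,0.1401,1],[-0.12,-0.085,0,0,0,0.2037,1],[-0.155,-0.11,0,0,0,0.261,1],[-0.19,-0.135,0,0,0,0.3183,1],[-0.225,-0.16,0,0,0,0.382,1],[-0.26,-0.185,0,0,0,0.4393,1],[-0.295,-0.21,0,0,0,0.4966,1],[-0.33,-0.234,0,0,0,0.5539,1],[-0.36,-0.256,0,0,0,0.6048,1],[-0.38,-0.27,0,0,0,0.6366,1]]]' --squeeze 10

```text
time_s: 1.3
ee_pos: [0.4601, 0.1065, 0.2052]
eef_rot: [-3.141, 0.0, 1.734]
force: [0.5, -0.0, 0.1]
grip_width: 0.0021
grip_force: 0.0
```

```bash
cat > go.py <<'E'
import sys,numpy as np
from station import ctrl
from scipy.spatial.transform import Rotation as R
def go(x,y,z,yaw=1.373):
    o=ctrl.get_obs();A=R.from_euler("xyz",o["eef_rot"]);B=R.from_euler("xyz",[np.pi,0,yaw])
    print("t",round(float(o["time_s"]),2),"pos",o["ee_pos"].round(4),"w",round(float(o["grip_width"]),4),"F",o["force"].round(1))
    print("shift mm",(A.inv().apply(np.array([x,y,z])-o["ee_pos"])*1e3).round(1),"rv",(A.inv()*B).as_rotvec().round(3))
if len(sys.argv)>3: go(*map(float,sys.argv[1:]))
E
python3 go.py .547 -.0335 .14
```

```text
t 1.3 pos [0.4601 0.1065 0.2052] w 0.0021 F [ 0.5 -0.   0.1]
shift mm [-152.2   63.    65.2] rv [-0.     0.     0.361]
```

Converted, -152 mm / 1000 = -0.152, -145 mm / 1000 = -0.145, 0.361 rad / 1.5708 = 0.2298.

arm_command --plan '[[[-0.02,0.008,0,0,0,0.0318,1],[-0.055,0.023,0,0,0,0.0828,1],[-0.09,0.037,0.005,0,0,0.1337,1],[-0.125,0.052,0.02,0,0,0.191,1],[-0.145,0.06,0.04,0,0,0.2165,1],[-0.152,0.063,0.06,0,0,0.2298,1],[-0.152,0.063,0.065,0,0,0.2298,1],[-0.152,0.063,0.065,0,0,0.2298,1],[-0.152,0.063,0.065,0,0,0.2298,1]]]'

```text
time_s: 2.2
ee_pos: [0.547, -0.0301, 0.1414]
eef_rot: [3.141, -0.0, 1.379]
force: [-0.2, -0.4, 0.0]
grip_width: 0.0004
grip_force: 0.0
```

```bash
python3 go.py .547 -.0335 .09
python3 - <<'E'
from station import ctrl,cams
import cv2,numpy as np
o=ctrl.get_obs();i=cams.camera_info("wrist");p,d=cams.camera("wrist");cv2.imwrite("pics/w1.png",p)
np.savez("w1.npz",d=d,p=p,K=[i["fx"],i["fy"],i["cx"],i["cy"]],T=i["world_to_cam"])
T=np.array(i["world_to_cam"]);
for n,P in dict(sq=[.5467,-.0336,.082],bar=[.5616,.0436,.082],rnd=[.515,-.1884,.082],can=[.5306,-.1105,.082],tcp=o["ee_pos"]).items():
    c=T[:3,:3]@np.array(P)+T[:3,3];print(n,(i["fx"]*c[0]/c[2]+i["cx"]).round(1),(i["fy"]*c[1]/c[2]+i["cy"]).round(1))
E
```

```text
t 2.2 pos [ 0.547  -0.0301  0.1414] w 0.0004 F [-0.2 -0.4  0. ]
shift mm [-3.3  0.6 51.4] rv [ 0.001 -0.     0.006]
sq 314.3 215.0
bar 314.0 104.4
rnd 312.6 393.7
can 312.9 310.1
tcp 313.7 239.3
```

View pics/w1.png

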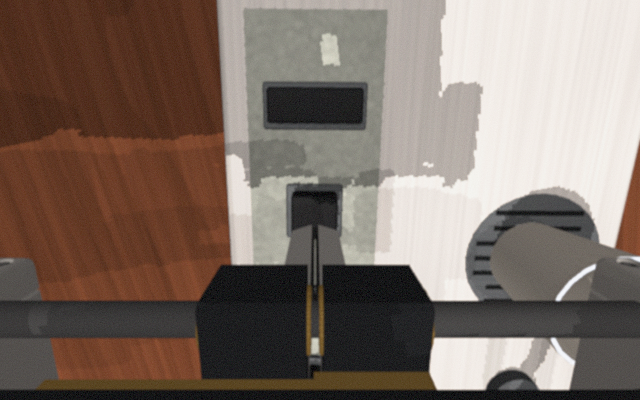

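The wrist view confirms the calibration: the bar is at (315,105) against a predicted (314,104), and the square is around (315,212). The closed fingers are lined up over the square key, so I'm descending.

Converted, 53 mm / 1000 = 0.053, 51 mm / 1000 = 0.051.

arm_command --plan '[[[0,0,0.008,0,0,0,1],[0,0,0.022,0,0,0,1],[0,0,0.036,0,0,0,1],[0,0,0.046,0,0,0,1],[0,0,0.051,0,0,0,1],[0,0,0.053,0,0,0,1],[0,0,0.053,0,0,0,1],[0,0,0.053,0,0,0,1]]]'

```text
time_s: 3.05
ee_pos: [0.5471, -0.0308, 0.0879]
eef_rot: [3.141, -0.0, 1.378]
force: [0.7, 0.2, 1.3]
grip_width: 0.0002
grip_force: 0.0
```

Converted, 9 mm / 1000 = 0.009, 8 mm / 1000 = 0.008.

arm_command --plan '[[[0,0,0.001,0,0,0,1],[0,0,0.002,0,0,0,1],[0,0,0.003,0,0,0,1],[0,0,0.004,0,0,0,1],[0,0,0.005,0,0,0,1],[0,0,0.006,0,0,0,1],[0,0,0.007,0,0,0,1],[0,0,0.008,0,0,0,1],[0,0,0.009,0,0,0,1],[0,0,0.009,0,0,0,1]]]'

```text
time_s: 4.05
ee_pos: [0.5469, -0.0307, 0.0783]
eef_rot: [3.142, -0.0, 1.378]
force: [-0.3, 1.0, 0.7]
grip_width: 0.0005
grip_force: 0.9
```

Converted, 4 mm / 1000 = 0.004, 3 mm / 1000 = 0.003.

arm_command --plan '[[[0,0,0.001,0,0,0,1],[0,0,0.002,0,0,0,1],[0,0,0.003,0,0,0,1],[0,0,0.004,0,0,0,1]]]'

```text
time_s: 4.45
ee_pos: [0.5469, -0.0307, 0.0744]
eef_rot: [3.141, 0.0, 1.378]
force: [-0.8, 0.5, 4.3]
grip_width: 0.0004
grip_force: 1.9
```

Converted, 2 mm / 1000 = 0.002, 1 mm / 1000 = 0.001.

arm_command --plan '[[[0,0,0.001,0,0,0,1],[0,0,0.002,0,0,0,1]]]'

```text
time_s: 4.65
ee_pos: [0.5469, -0.0307, 0.0724]
eef_rot: [3.142, 0.0, 1.378]
force: [-1.6, 0.3, 4.3]
grip_width: 0.0003
grip_force: 1.9
```

Converted, 1 mm / 1000 = 0.001, 0.5 mm / 1000 = 0.0005.

arm_command --plan '[[[0,0,0.0005,0,0,0,1],[0,0,0.001,0,0,0,1]]]'

```text
time_s: 4.85
ee_pos: [0.5469, -0.0307, 0.0714]
eef_rot: [3.142, -0.0, 1.378]
force: [-0.6, 0.9, 4.3]
grip_width: 0.0002
grip_force: 1.9
```

Converted, 0.5 mm / 1000 = 0.0005.

arm_command --plan '[[[0,0,0.0005,0,0,0,1]]]'

```text
time_s: 4.95
ee_pos: [0.5469, -0.0307, 0.0709]
eef_rot: [3.142, -0.0, 1.378]
force: [-1.0, 0.2, 3.2]
grip_width: 0.0005
grip_force: 1.9
```

Converted, 0.4 mm / 1000 = 0.0004.

arm_command --plan '[[[0,0,0.0004,0,0,0,1]]]'

```text
time_s: 5.05
ee_pos: [0.5469, -0.0307, 0.0705]
eef_rot: [3.141, -0.0, 1.378]
force: [-1.9, -0.1, 4.2]
grip_width: 0.0002
grip_force: 1.9
```

Converted, 0.4 mm / 1000 = 0.0004.

arm_command --plan '[[[0,0,0.0004,0,0,0,1]]]'

```text
time_s: 5.15
ee_pos: [0.5469, -0.0307, 0.0702]
eef_rot: [3.141, -0.0, 1.378]
force: [-2.0, 0.8, 8.5]
grip_width: 0.0005
grip_force: 4.4
```

Converted, 0.3 mm / 1000 = 0.0003.

arm_command --plan '[[[0,0,0.0003,0,0,0,1],[0,0,0.0003,0,0,0,1]]]'

```text
time_s: 5.35
ee_pos: [0.5469, -0.0307, 0.0702]
eef_rot: [3.141, -0.0, 1.378]
force: [-2.6, -0.3, 7.8]
grip_width: 0.0003
grip_force: 4.1
```

The square key is at its end stop, at z = 0.070 with 8 N. Next is the bar.

Converted, 76 mm / 1000 = 0.076, 68 mm / 1000 = 0.068.

arm_command --plan '[[[0,0,-0.004,0,0,0,1],[0,0,-0.015,0,0,0,1],[0,0,-0.03,0,0,0,1],[0.008,0,-0.04,0,0,0,1],[0.028,0,-0.04,0,0,0,1],[0.05,0,-0.04,0,0,0,1],[0.068,0,-0.04,0,0,0,1],[0.076,0,-0.04,0,0,0,1],[0.076,0,-0.035,0,0,0,1],[0.076,0,-0.025,0,0,0,1],[0.076,0,-0.019,0,0,0,1],[0.076,0,-0.018,0,0,0,1]]]'

```text
time_s: 6.55
ee_pos: [0.5608, 0.0432, 0.0865]
eef_rot: [-3.14, 0.0, 1.377]
force: [0.9, 0.7, 0.0]
grip_width: 0.0007
grip_force: 0.0
```

```bash
python3 go.py .5616 .0436 .0705 1.378;  python3 - <<'E'
from station import ctrl,cams
import cv2
p,d=cams.camera("wrist");cv2.imwrite("pics/w2.png",p)
E
```

```text
t 6.55 pos [0.5608 0.0432 0.0865] w 0.0007 F [0.9 0.7 0. ]
shift mm [ 0.5  0.7 16. ] rv [-0.002  0.    -0.001]
```

View pics/w2.png

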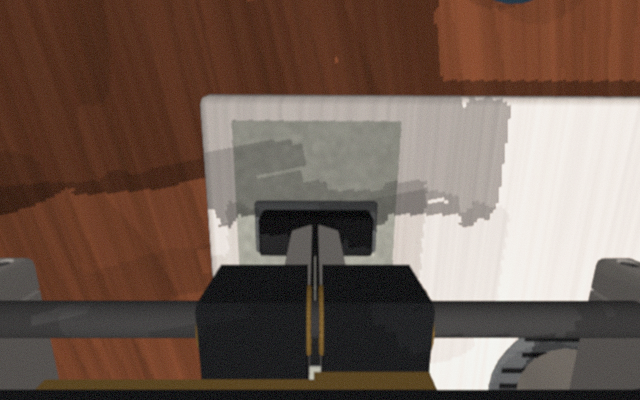

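The fingertips are centred over the bar, at (316,235) in the wrist view. I'll press 14 mm gently first.

Converted, 14 mm / 1000 = 0.014, 13 mm / 1000 = 0.013.

arm_command --plan '[[[0,0,0.002,0,0,0,1],[0,0,0.004,0,0,0,1],[0,0,0.005,0,0,0,1],[0,0,0.006,0,0,0,1],[0,0,0.007,0,0,0,1],[0,0,0.008,0,0,0,1],[0,0,0.009,0,0,0,1],[0,0,0.01,0,0,0,1],[0,0,0.011,0,0,0,1],[0,0,0.012,0,0,0,1],[0,0,0.013,0,0,0,1],[0,0,0.014,0,0,0,1]]]'

```text
time_s: 7.8
ee_pos: [0.5615, 0.0439, 0.0738]
eef_rot: [3.141, 0.0, 1.378]
force: [-0.6, -1.5, 4.7]
grip_width: 0.0003
grip_force: 1.9
```

Converted, 1 mm / 1000 = 0.001, 0.5 mm / 1000 = 0.0005.

arm_command --plan '[[[0,0,0.0005,0,0,0,1],[0,0,0.001,0,0,0,1]]]'

```text
time_s: 8.0
ee_pos: [0.5615, 0.0439, 0.0728]
eef_rot: [3.141, 0.0, 1.378]
force: [-0.7, -0.3, 4.0]
grip_width: 0.0003
grip_force: 1.9
```

Converted, 0.4 mm / 1000 = 0.0004.

arm_command --plan '[[[0,0,0.0004,0,0,0,1]]]'

```text
time_s: 8.1
ee_pos: [0.5615, 0.0439, 0.0724]
eef_rot: [3.141, 0.0, 1.378]
force: [-0.1, -0.9, 4.6]
grip_width: 0.0003
grip_force: 1.9
```

Converted, 1.9 mm / 1000 = 0.0019, 1.5 mm / 1000 = 0.0015.

arm_command --plan '[[[0,0,0.0005,0,0,0,1],[0,0,0.001,0,0,0,1],[0,0,0.0015,0,0,0,1],[0,0,0.0019,0,0,0,1]]]'

```text
time_s: 8.5
ee_pos: [0.5615, 0.0439, 0.0705]
eef_rot: [3.142, 0.0, 1.378]
force: [0.2, -1.0, 4.3]
grip_width: 0.0005
grip_force: 1.9
```

Converted, 0.4 mm / 1000 = 0.0004.

arm_command --plan '[[[0,0,0.0004,0,0,0,1],[0,0,0.0004,0,0,0,1]]]'

```text
time_s: 8.7
ee_pos: [0.5615, 0.0439, 0.0703]
eef_rot: [3.141, -0.0, 1.378]
force: [-1.3, -1.6, 4.6]
grip_width: 0.0005
grip_force: 2.6
```

The bar is fully down. Next is the round key: lift, cross over the cancel key at 120 mm, and descend.

arm_command --plan '[[[0,0,-0.004,0,0,0,1],[0,0,-0.015,0,0,0,1],[0,0,-0.032,0,0,0,1],[-0.005,0,-0.048,0,0,0,1],[-0.03,0,-0.055,0,0,0,1],[-0.07,0,-0.055,0,0,0,1],[-0.11,-0.001,-0.055,0,0,0,1],[-0.15,-0.001,-0.055,0,0,0,1],[-0.19,-0.001,-0.055,0,0,0,1],[-0.225,-0.001,-0.055,0,0,0,1],[-0.237,-0.001,-0.055,0,0,0,1],[-0.237,-0.001,-0.055,0,0,0,1]]]'

```text
time_s: 9.9
ee_pos: [0.5148, -0.1894, 0.1255]
eef_rot: [3.141, -0.0, 1.376]
force: [0.1, 1.2, 0.3]
grip_width: 0.0004
grip_force: 0.0
```

Converted, 38 mm / 1000 = 0.038, 36 mm / 1000 = 0.036.

arm_command --plan '[[[0,0,0.005,0,0,0,1],[0,0,0.018,0,0,0,1],[0,0,0.03,0,0,0,1],[0,0,0.036,0,0,0,1],[0,0,0.038,0,0,0,1],[0,0,0.038,0,0,0,1]]]'

```text
time_s: 10.5
ee_pos: [0.515, -0.1883, 0.0868]
eef_rot: [-3.141, -0.0, 1.378]
force: [0.2, -0.6, 0.7]
grip_width: 0.0005
grip_force: 0.0
```

```bash
python3 go.py .515 -.1884 .0705 1.378;  python3 - <<'E'
from station import ctrl,cams
import cv2
p,d=cams.camera("wrist");cv2.imwrite("pics/w3.png",p)
E
```

```text
t 10.5 pos [ 0.515  -0.1883  0.0868] w 0.0005 F [ 0.2 -0.6  0.7]
shift mm [-0.1  0.  16.3] rv [-0.001 -0.     0.   ]
```

View pics/w3.png

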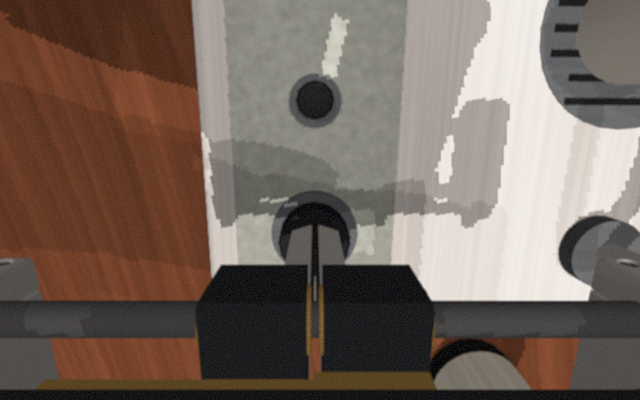

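The fingertips are centred over the large round key at (315,235), and the cancel key at (314,100) is untouched. Now I'll press.

Converted, 14 mm / 1000 = 0.014, 13 mm / 1000 = 0.013.

arm_command --plan '[[[0,0,0.002,0,0,0,1],[0,0,0.004,0,0,0,1],[0,0,0.005,0,0,0,1],[0,0,0.006,0,0,0,1],[0,0,0.007,0,0,0,1],[0,0,0.008,0,0,0,1],[0,0,0.009,0,0,0,1],[0,0,0.01,0,0,0,1],[0,0,0.011,0,0,0,1],[0,0,0.012,0,0,0,1],[0,0,0.013,0,0,0,1],[0,0,0.014,0,0,0,1]]]'

```text
time_s: 11.75
ee_pos: [0.515, -0.1886, 0.0731]
eef_rot: [3.141, 0.0, 1.378]
force: [-1.7, 0.2, 3.4]
grip_width: 0.0003
grip_force: 1.9
```

Converted, 1.5 mm / 1000 = 0.0015, 1 mm / 1000 = 0.001.

arm_command --plan '[[[0,0,0.0005,0,0,0,1],[0,0,0.001,0,0,0,1],[0,0,0.0015,0,0,0,1]]]'

```text
time_s: 12.05
ee_pos: [0.515, -0.1885, 0.0716]
eef_rot: [3.141, 0.0, 1.378]
force: [-1.0, 0.6, 4.3]
grip_width: 0.0007
grip_force: 1.9
```

Converted, 0.4 mm / 1000 = 0.0004.

arm_command --plan '[[[0,0,0.0004,0,0,0,1],[0,0,0.0004,0,0,0,1]]]'

```text
time_s: 12.25
ee_pos: [0.515, -0.1885, 0.0712]
eef_rot: [3.142, 0.0, 1.378]
force: [-1.2, -0.5, 2.5]
grip_width: 0.0007
grip_force: 1.3
```

Converted, 1.1 mm / 1000 = 0.0011, 0.8 mm / 1000 = 0.0008.

arm_command --plan '[[[0,0,0.0004,0,0,0,1],[0,0,0.0008,0,0,0,1],[0,0,0.0011,0,0,0,1]]]'

```text
time_s: 12.55
ee_pos: [0.5151, -0.1885, 0.0702]
eef_rot: [3.141, 0.0, 1.378]
force: [-2.1, -0.2, 7.2]
grip_width: 0.0007
grip_force: 3.8
```

Converted, -130 mm / 1000 = -0.13, -120 mm / 1000 = -0.12.

arm_command --plan '[[[0,0,-0.004,0,0,0,1],[0,0,-0.015,0,0,0,1],[0,0,-0.035,0,0,0,1],[0,0,-0.06,0,0,0,1],[0,0,-0.09,0,0,0,1],[0,-0.025,-0.115,0,0,0,1],[0,-0.06,-0.13,0,0,0,1],[0,-0.095,-0.13,0,0,0,1],[0,-0.12,-0.13,0,0,0,1],[0,-0.13,-0.13,0,0,0,1],[0,-0.13,-0.13,0,0,0,1],[0,-0.13,-0.13,0,0,0,1]]]'

```text
time_s: 13.75
ee_pos: [0.3882, -0.1638, 0.2005]
eef_rot: [3.141, 0.0, 1.378]
force: [-0.7, 0.2, -0.7]
grip_width: 0.0
grip_force: 0.0
```

Run:
```python
from station import ctrl,cams
from m import *
p,d=cams.camera("top");i=cams.camera_info("top");cv2.imwrite("pics/top1.png",p)
n=(p,d,np.array([i["fx"],i["fy"],i["cx"],i["cy"]]),np.array(i["world_to_cam"]))
for k,u,v in [("bar",305,228),("square",342,236),("cancel",378,242),("round",415,249)]: print(k,up(n,u,v,np.median(d[v-2:v+3,u-2:u+3])).round(4))
```

```text
bar [0.5622 0.0446 0.0703]
square [ 0.5435 -0.0347  0.0695]
cancel [ 0.5288 -0.1099  0.0816]
round [ 0.5127 -0.1901  0.0701]
```

View pics/top1.png

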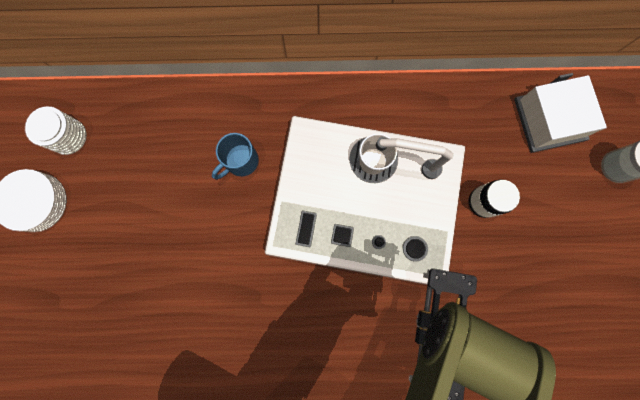

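The top view shows the three keys (305,228), (342,236) and (415,249) down at 70 mm, and the cancel key (378,242) up at 82 mm. The cup, mug and tin haven't moved, and the arm is clear.

```bash
python3 -c "
from station import ctrl
print(ctrl.hand_in())"
```

```text
the job is handed in; nothing more can be done
None
```

The square, bar and large round keys were pressed fully down in that order, the cancel key is still up, the cup, mug and tin show no movement in the final top view, and the job is handed in; no verdict came back.

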